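Tuck a sensor board under the leaf of a spring-pin test fixture and hold it on the pins

ROBOT

A 6-joint arm with a two-finger parallel gripper is mounted at the origin on the work surface; the furniture and walls round the work are solid. World frame = base frame: x ahead of the robot, y to its left, z up, the work surface at z = 0. Lengths are in m, angles in rad, forces in N, time in s.
With the tool pointing down it reaches from about 0.35 to 0.975 m from the base axis. Payload 4.9 kg.
Tool frame: the origin (TCP) lies at the very end of the fingers, on their centre line; the grasp point (between the pads) lies 19 mm behind it; z points along the fingers, y is the line along which they close (so a half turn about z gives the same grasp; the last joint's range is limited). The gripper opens to 85 mm and grips with 20 to 120 N. Pads are 22 mm wide; open, the fingers measure 114 mm over their backs; the gripper's body (76 mm by 85 mm) begins 54 mm behind the grasp point. The pads swing forward as they close: fully open they stand 13 mm farther back than shut.
Start: joints at [-1.387, 0.053, 1.613, -0, 1.476, -0.119], TCP at [0.186, -0.597, 0.231] pointing down, gripper open.
Joint ranges: [-3.01, 3.01], [-1.01, 2.22], [0.06, 2.58], [-1.02, 4.17], [0.09, 2.62], [-3.14, 3.14]. Speed limits (rad/s): [2.57, 2.57, 3.14, 3.14, 3.14, 3.14].

INTERFACE

Orientations are given as a rotation vector (axis times angle).
In Python, from station import robot gives the robot as it stands.
- The arm moves only by the shell command python3 shift.py 'ROWS' [OPENING] [FORCE]. ROWS is a JSON object whose key "ticks" holds a list of rows, 1 to 12 of them, each of 6 numbers: dx, dy, dz in m, then a rotation vector rx, ry, rz in rad; each row is the pose to reach, as a shift and turn from the pose commanded when the command began, along the tool's axes at that moment; what a row does not reach only later rows make up. A row lasts 1/12 s, in which the tool goes at most 0.0417 m and 0.125 rad, less where a joint would pass 70% of its speed; a pose out of reach is approached as far as the arm can. OPENING is the finger opening in m, set as the command begins (- or left out keeps the last). The fingers move at their own pace and stop on an object; FORCE is the grip in N (left out, the last holds). Time passes only in rows, so rows that do not move let the fingers close. It prints the time, the measured TCP pose, the force, the opening and the grip force at its end. Input that does not fit is refused with a message, and nothing moves.
- robot.get_obs(): the state, without advancing time (a new reading comes with each control period).
- robot.read_camera(name): name is "scene" or "top"; returns the picture (480x640x3 uint8, red, green, blue); there is no depth.
- robot.get_calibration(name): a dict with "fx", "fy", "cx", "cy" (pixels), "pose" (4x4, takes a point from camera to world coordinates). Camera axes: x right, y down, z forward; pixel columns grow to the right and rows downward; lengths in m; the calibration is good to about 2 mm. A picture is of the moment at which its call begins. get_calibration takes no time and is no camera call.
- robot.job_done(): hands the job in; it is judged then, once.
The state is a dict: "time_s": time; "joints": joint angles; "qvel": joint speeds; "effort": joint torques, N m; "tcp_pos": TCP position; "ee_rot": TCP orientation; "wrist_force": force on the tool from outside, world axes, zero at the start; "ft_torque": the same for the moment, N m; "width": finger opening in m; "gripper_force": force on a finger pad.
Only numpy, scipy, OpenCV 4.12 (cv2) and the standard library are available. Lean on these libraries where they do the work, as an engineer would, in place of code of your own. Each camera call takes 0.05 s, during which the arm holds its last target. There are 200 camera calls.

TASK

Lift the translucent dust cover off the test fixture by its handle and hang it by the handle on the arm of the hook stand. Then lay the sensor board in the fixture, component side up: slide its bare-metal end under the thin sprung leaf right up to the end stop without prising the leaf up, and press the board down flat onto the spring pins. The pins push it back up, so finish while still holding it pressed flat; leave the other things on the bench alone.

Things in the scene. Friction and masses are not known exactly. Their poses are not given: they have to be found in the camera images.
- fixture: Fixed test fixture: black block with aluminium top plate, 200 (x) x 116 (y) x 26 mm. Origin: centre of its underside; +x runs along the nest towards leaf and end stop, roughly away from the robot; z up. The board lies lengthwise in the nest: seated it spans x = -54 to +66, y = -25 to +25 mm. The near end is open. The leaf's hinge ears stand at x = 76 to 86 mm, 14 mm above the top plate.
- nest (a point): Point on the top plate (floor of the nest) over the fixture's origin, 26 mm above the bench; axes as the fixture. Four grey edge guides (26 mm long, at x = -30 and +30 mm) flank the board: inner faces 54 mm apart, flared outward above 5 mm, 9 mm high, within y = +-36 mm. The grey end stop (6 mm high, under the leaf) has its face at x = +66 mm.
- leaf_edge (a point): Middle of the front edge of the thin steel leaf (44 mm wide, 2 mm thick), which is hinged at fixture x = +81 mm and laps back over the board's place to x = +50 mm. Underside 7.5 mm above the top plate, front 8 mm flared up: opening about 10 mm high there. The 5 mm board passes beneath untouched if it comes in low, its nose tipped down a few degrees to clear the pins.
- leaf (a joint): Leaf angle, rad: 0 at rest, grows as its front edge is lifted (0.1 rad = 3 mm at the edge). A spring returns it (0.03 N m at rest, + 0.25 N m/rad). Keep below 0.2.
- pin0 (a joint): Travel of brass spring pin 1 of 4 (round, 4 mm thick, at fixture x = -42, y = -15 mm), m: 0 = free, 4 mm proud of the top plate; 0.004 = pressed flush by a board lying flat. Spring force 0.5 N free, 1.5 N flush.
- pin1 (a joint): Travel of brass spring pin 2 of 4 (round, 4 mm thick, at fixture x = -42, y = -5 mm), m: 0 = free, 4 mm proud of the top plate; 0.004 = pressed flush by a board lying flat. Spring force 0.5 N free, 1.5 N flush.
- pin2 (a joint): Travel of brass spring pin 3 of 4 (round, 4 mm thick, at fixture x = -42, y = 5 mm), m: 0 = free, 4 mm proud of the top plate; 0.004 = pressed flush by a board lying flat. Spring force 0.5 N free, 1.5 N flush.
- pin3 (a joint): Travel of brass spring pin 4 of 4 (round, 4 mm thick, at fixture x = -42, y = 15 mm), m: 0 = free, 4 mm proud of the top plate; 0.004 = pressed flush by a board lying flat. Spring force 0.5 N free, 1.5 N flush.
- cover: Loose translucent plastic dust cover, open below, 186 (x) x 88 (y) x 30 mm, about 150 g, standing on the fixture's top plate over nest and leaf. Origin: centre of its underside; z up. Black handle on top: straight grip bar along x, 84 long, 14 wide (y), 16 mm tall, from 62 to 78 mm above the origin, on two posts; the window under it is 64 mm long and 32 mm high (lid at 30 mm, bar at 62 mm).
- cover_grip (a point): Middle of the underside of the handle's grip bar, 62 mm above the cover's underside; axes as the cover.
- hook_stand: Fixed hook stand: round foot 110 mm across, 15 mm high; post 12 mm thick (collar 17 mm), not higher than its arm; level round arm 8 mm thick that runs from the post along the stand's own -x for 138 mm and turns up at its end to 13 mm above the arm's top. Origin: centre of the foot's underside, on the post axis. Top of the arm 170 mm above the bench.
- hook_arm (a point): Point on top of the stand's arm, 60 mm from the post axis, 170 mm above the bench: the place for the handle's bar, lying across the arm (44 mm of cover stands either side of the bar). Axes as the stand: -x to the upturned end, which begins 62 mm away.
- board: Loose sensor board: green circuit card on black carrier, 120 (x) x 50 (y) x 5 mm, about 70 g, lying on the bench component side up. Origin: centre of its underside; z up; +x to the end to tuck, which has a bare metal strip across it; no part there over 2 mm tall. Towards the other end a grey terminal block to grip it by: 36 (x) x 16 (y) mm, 5 to 23 mm above the underside, centred at x = -20 mm.
- board_edge (a point): Middle of the front end face (+x) of the board, half way up its thickness (2.5 mm above the underside); axes as the board.
- board_block (a point): Centre of the top of the terminal block, 23 mm above the board's underside, 80 mm behind its front end.
- spool: Bystander: spool of solder wire, 56 mm across, 34 mm high. Leave it.
- tape: Bystander: flat roll of tape, 55 mm across, 18 mm high. Leave it.
- pin_board: Bystander: small green board with rows of pins, 26 x 62 x 20 mm. Leave it.

How it is judged:
On the way, in this order (a step that is already met when the one before it is completed fails the run):
1. the dust cover hangs by its handle on the arm of the hook stand, let go (x of cover_grip in the frame of hook_arm between -0.07 and 0.03 m and y of cover_grip in the frame of hook_arm between -0.03 and 0.03 m and z of cover_grip in the frame of hook_arm between -0.012 and 0.014 m and angle between cover's own z axis and vertical below 0.35 rad and contact force between cover and the fingers below 0.1 N and contact force between cover and hook_stand above 0.4 N), for 0.3 s.
2. the front end of the board lies under the leaf, up to the end stop (x of board_edge in the frame of nest between 0.06 and 0.069 m and y of board_edge in the frame of nest between -0.006 and 0.006 m and z of board_edge in the frame of nest between -0.001 and 0.006 m and angle between the x axis of board and the x axis of fixture, either way round below 0.3 rad), for 0.1 s.
At the end, for the whole second after the job is handed in: Cover hung by its handle on the stand's arm, let go, tilt under 0.35 rad; board's front end under the leaf, within 6 mm of the end stop and midline; board flat within 0.03 rad, all four pins pressed in 2.8 mm or more, leaf below 0.05 rad; robot still holds or presses the board with over 2 N (all of step 1 and all of step 2 and value of joint each of pin0, pin1, pin2, pin3 above 0.0028 m and angle between board's own z axis and vertical below 0.03 rad and value of joint leaf below 0.05 rad and contact force between the fingers and board above 2 N and linear speed of board below 0.02 m/s); the arm keeps its last pose, push and grip.
It fails at once if the leaf is prised up (more than 0.2 rad, 6 mm at its edge) (value of joint leaf above 0.2 rad).
It fails at once if a bystander (spool, tape or pin board) is moved more than 20 mm (distance of any of spool, tape, pin_board from where it was at the start of the episode above 0.02 m).
It also fails if it takes over 51 s, if anything falls off the work surface, if the arm or the gripper's body presses on something with over 40 N, if the wrist force passes 120 N, or if a joint passes its speed limit or range.

## Working session

There is one attempt and no reset: what is moved stays moved. The work goes in short steps, Python scripts to look and compute and a shell command to move; the robot and the scene stay as the last step left them, time stands still between calls to the robot, and variables do not carry over. Pictures are saved under pics/ and viewed, at most 10 in all, crops included, and the job is handed in when it is done.

```bash
ls; mkdir -p pics
python3 - <<'E'
from station import robot
import cv2,numpy as np
o=robot.get_obs();print({k:np.round(v,3) for k,v in o.items()})
for n in("scene","top"):
    im=robot.read_camera(n);cv2.imwrite(f"pics/{n}0.png",im[:,:,::-1])
    c=robot.get_calibration(n);print(n,c["fx"],c["cx"],c["cy"],np.round(c["pose"],3))
E
```

```text
pics
shift.py
station.py
{'time_s': np.float64(0.0), 'joints': array([-1.387,  0.053,  1.614,  0.   ,  1.476, -0.119]), 'qvel': array([ 0.002, -0.001, -0.002,  0.001,  0.001,  0.   ]), 'effort': array([ 1.0000e-03, -3.9368e+01, -3.7018e+01, -0.0000e+00,  7.0000e-03,
       -0.0000e+00]), 'tcp_pos': array([ 0.186, -0.596,  0.23 ]), 'ee_rot': array([-3.104, -0.473,  0.   ]), 'wrist_force': array([-0.374, -0.254,  0.262]), 'ft_torque': array([-0.056, -0.01 , -0.018]), 'gripper_force': np.float64(0.0), 'width': np.float64(0.085)}
scene 448.33925367862287 310.6119346256084 239.01973081385063 [[ 0.99  -0.104  0.09   0.463]
 [-0.137 -0.671  0.729 -0.727]
 [-0.015 -0.734 -0.679  0.849]
 [ 0.     0.     0.     1.   ]]
top 600.597440797781 316.6928596575668 240.7148795688882 [[-0.015 -0.993  0.114  0.423]
 [-1.     0.013 -0.017  0.066]
 [ 0.016 -0.114 -0.993  1.314]
 [ 0.     0.     0.     1.   ]]
```

View pics/top0.png

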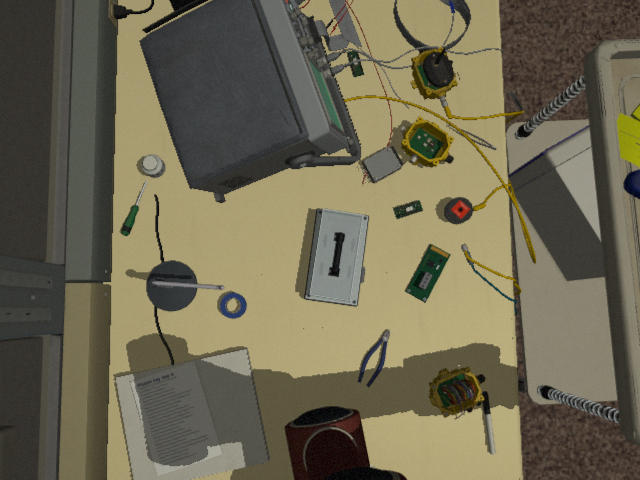

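View pics/scene0.png

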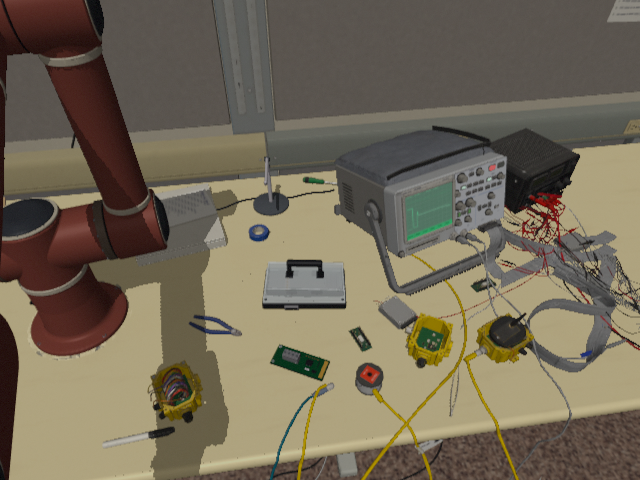

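The top view has world x up and y to the left. The handle bar runs from about (341,233) to (331,275), the board is at (428,272) with its gold end far, and the stand's foot is at (172,285) with its arm running to (222,288). I'll zoom in next.

```bash
cat > h.py <<'E'
from station import robot
import cv2,numpy as np
from scipy.spatial.transform import Rotation as R
def cast(n,u,v,z):
    c=robot.get_calibration(n);P=np.array(c["pose"])
    d=P[:3,:3]@np.array([(u-c["cx"])/c["fx"],(v-c["cy"])/c["fy"],1]);o=P[:3,3]
    return o+d*(z-o[2])/d[2]
def proj(n,p):
    c=robot.get_calibration(n);P=np.array(c["pose"])
    q=P[:3,:3].T@(np.array(p)-P[:3,3]);return np.array([c["fx"]*q[0]/q[2]+c["cx"],c["fy"]*q[1]/q[2]+c["cy"]])
def tri(a,b):
    rows=[];rhs=[]
    for n,(u,v) in(("scene",a),("top",b)):
        c=robot.get_calibration(n);P=np.array(c["pose"])
        d=P[:3,:3]@np.array([(u-c["cx"])/c["fx"],(v-c["cy"])/c["fy"],1]);d/=np.linalg.norm(d)
        M=np.eye(3)-np.outer(d,d);rows.append(M);rhs.append(M@P[:3,3])
    return np.linalg.lstsq(np.vstack(rows),np.hstack(rhs),rcond=None)[0]
E
python3 - <<'E'
import cv2,numpy as np
t=cv2.imread("pics/top0.png");s=cv2.imread("pics/scene0.png")
f=lambda im,x,y:cv2.resize(im[y:y+130,x:x+160],None,fx=2.5,fy=2.5,interpolation=cv2.INTER_CUBIC)[:300]
g=lambda im,x,y:cv2.resize(im[y:y+120,x:x+160],(400,300),interpolation=cv2.INTER_CUBIC)
cv2.imwrite("pics/m1.png",np.vstack([np.hstack([g(t,300,197),g(t,130,230)]),np.hstack([g(s,240,250),g(s,220,140)])]))
b=t[235:310,395:460];print()
E
```

```text
(no output)
```

View pics/m1.png

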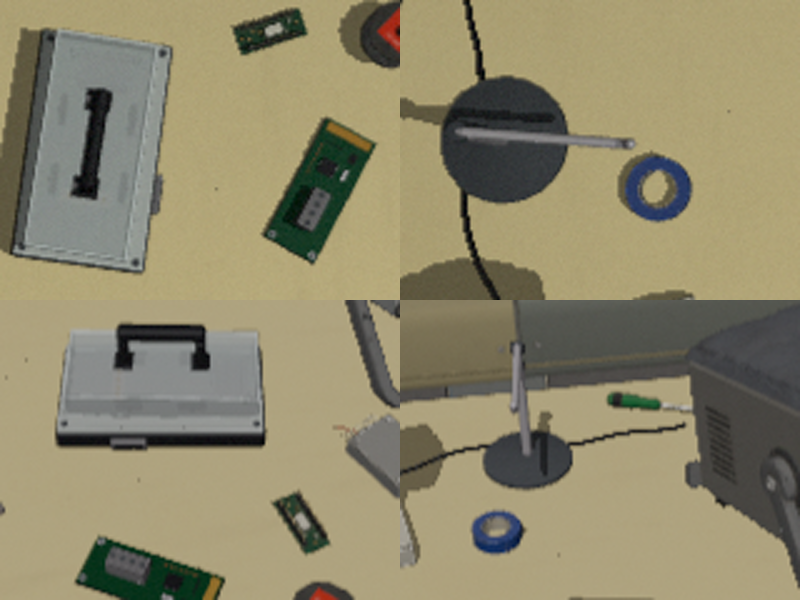

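The zoomed crops show:
- **Plate screws (top view):** about (320,212), (366,218), (354,302) and (307,298).
- **Handle bar:** about (339,235) to (334,273).
- **Board:** corners about (431,244), (450,255), (425,302) and (406,291), with the gold strip at the far end.
- **Hook arm:** post about (154,283), tip about (222,287).

Next I'll measure these by mask.

```bash
cat > m.py <<'E'
from h import *
t=cv2.imread("pics/top0.png");hsv=cv2.cvtColor(t,cv2.COLOR_BGR2HSV)
def box(m,x0,y0,x1,y1):
    k=np.zeros(m.shape,np.uint8);k[y0:y1,x0:x1]=m[y0:y1,x0:x1]
    n,l,s,c=cv2.connectedComponentsWithStats(k);i=1+np.argmax(s[1:,4]);pts=np.argwhere(l==i)[:,::-1].astype(np.float32)
    r=cv2.minAreaRect(pts);return cv2.boxPoints(r),pts
def rep(name,b,z):
    w=np.array([cast("top",*p,z) for p in b]);c=w.mean(0);e=[w[1]-w[0],w[2]-w[1]];L=[np.linalg.norm(x) for x in e];d=e[int(np.argmax(L))];d=d if d[0]>0 else -d
    print(name,"c",np.round(c,4),"L",np.round(L,4),"yaw",round(np.degrees(np.arctan2(d[1],d[0])),2))
dark=(hsv[...,2]<70).astype(np.uint8)
b,_=box(dark,322,225,350,282);rep("bar",b,.104)
print("bar px",b.mean(0))
sil=((hsv[...,1]<50)&(hsv[...,2]>110)).astype(np.uint8)
b,_=box(sil,300,200,375,312);rep("plate",b,.026)
rep("screws",np.array([(320,212.2),(366,217.8),(354,302.2),(306.8,298.2)]),.026)
grn=((hsv[...,0]>40)&(hsv[...,0]<95)&(hsv[...,1]>70)).astype(np.uint8)
gold=((hsv[...,0]>12)&(hsv[...,0]<30)&(hsv[...,1]>130)&(hsv[...,2]>110)).astype(np.uint8)
b,p=box(cv2.morphologyEx(grn|gold,cv2.MORPH_CLOSE,np.ones((3,3))),398,238,460,308);rep("board",b,.005);print(b)
b,p=box(gold,398,238,460,308);rep("gold",b,.005)
gry=((hsv[...,1]<60)&(hsv[...,2]>90)).astype(np.uint8)
b,p=box(gry,410,270,430,292);rep("block",b,.023)
rep2=[cast("top",154,282.8,.17),cast("top",222,287.2,.183),cast("top",171.2,285.6,.015)]
print(np.round(rep2,4))
b,_=box(dark,140,255,205,315);print("foot",np.round(cast("top",*b.mean(0),.015),4),b.mean(0))
E
python3 m.py
```

```text
bar c [0.5346 0.0057 0.104 ] L [0.0891 0.0198] yaw -9.58
bar px [336.53366 253.77783]
plate c [ 5.368e-01 -3.000e-04  2.600e-02] L [0.1976 0.1123] yaw -9.63
screws c [0.5341 0.0015 0.026 ] L [0.1006 0.1843] yaw -9.38
board c [ 0.4993 -0.1975  0.005 ] L [0.118  0.0492] yaw -29.36
[[405.08896 291.28467]
 [429.86832 243.97862]
 [449.82205 254.4306 ]
 [425.0427  301.73663]]
gold c [ 0.5465 -0.2249  0.005 ] L [0.006 0.04 ] yaw 62.36
block c [ 0.4777 -0.1901  0.023 ] L [0.0262 0.0048] yaw -28.43
[[0.4777 0.3559 0.17  ]
 [0.4671 0.2256 0.183 ]
 [0.4786 0.3582 0.015 ]]
foot [0.4865 0.3594 0.015 ] [170.67111 281.93768]
```

Run:
```python
from h import *
for n,p in dict(bar=(.5346,.0057,.104),barbot=(.5346,.0057,.088),post=(.4782,.357,.17),tip=(.467,.2256,.183),arm60=(.473,.297,.17),block=(.4785,-.190,.023),bc=(.4993,-.1975,.005)).items(): print(n,proj("scene",p).round(1),proj("top",p).round(1))
s=cv2.imread("pics/scene0.png");t=cv2.imread("pics/top0.png")
hs=cv2.cvtColor(s,cv2.COLOR_BGR2HSV);d=(hs[...,2]<60)[255:285,275:335];ys,xs=np.nonzero(d);print("scene handle",xs.min()+275,xs.max()+275,ys.min()+255,ys.max()+255)
print("row profile",d.sum(1))
a=cv2.resize(s[140:215,240:300],(480,600),interpolation=cv2.INTER_CUBIC)
b=cv2.resize(t[237:312,398:438],(320,600),interpolation=cv2.INTER_CUBIC)
cv2.imwrite("pics/m2.png",np.hstack([a,b]))
print(R.from_rotvec(robot.get_obs()["ee_rot"]).as_matrix().round(4))
```

```text
bar [302.8 259.5] [336.6 253.7]
barbot [303.  264.2] [336.2 254.4]
post [266.5 156.5] [153.4 282.5]
tip [265.  180.1] [222.  287.2]
arm60 [266.  168.6] [185.2 284.9]
block [289.1 353.9] [426.1 281.9]
bc [299.5 360.3] [427.5 272.7]
scene handle 286 323 260 277
row profile [ 0  0  0  0  0 33 35 35 35 35 35 10  8  8  8  8 11 14 14 14 14 14  6  0
  0  0  0  0  0  0]
[[ 9.545e-01  2.982e-01 -3.000e-04]
 [ 2.982e-01 -9.545e-01  1.800e-03]
 [ 2.000e-04 -1.800e-03 -1.000e+00]]
```

View pics/m2.png

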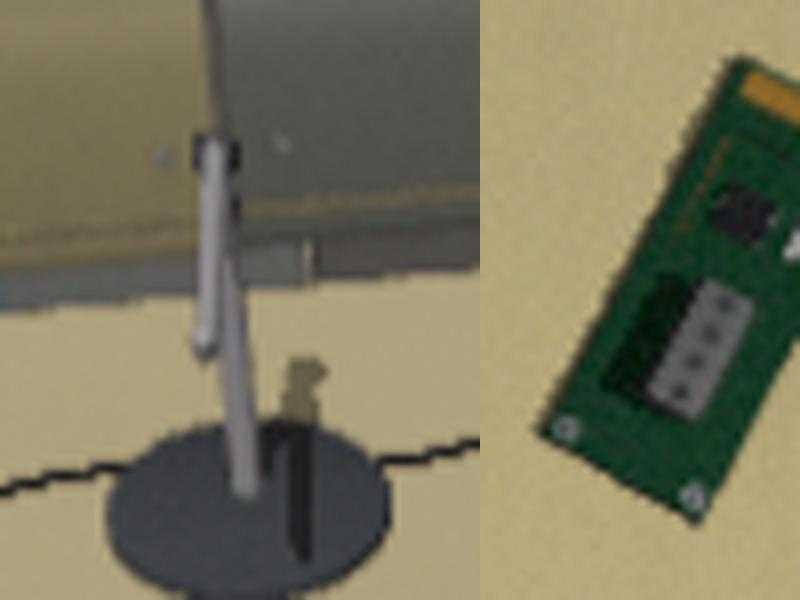

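The scene view agrees: arm tip at (265.5,182) against (265,180) predicted, and the block's top centre at (425.6,280.8) in the top view. Poses are settled to about 2 mm, so I'll move above the handle.

```bash
cat >> h.py <<'E'
def to(p,yaw,pitch=0):
    """shift in tool axes from the measured pose; pitch = nose (tool x) down, rad"""
    o=robot.get_obs();T=R.from_rotvec(o["ee_rot"])
    G=R.from_euler("z",yaw)*R.from_euler("y",pitch)*R.from_euler("x",np.pi)
    print("shift",T.inv().apply(np.array(p)-o["tcp_pos"]).round(4),"rot",(T.inv()*G).as_rotvec().round(4),"t",round(float(o["time_s"]),2),"F",o["wrist_force"].round(1))
E
python3 - <<'E'
from h import *
to((.535,.004,.2),-.166)
E
```

```text
shift [ 0.5118 -0.4687  0.0312] rot [-1.800e-03  2.000e-04  4.688e-01] t 0.1 F [-0.3 -0.4  0.5]
```

```bash
python3 shift.py '{"ticks": [[0.03, -0.028, 0, 0, 0, 0.1], [0.06, -0.055, 0, 0, 0, 0.2], [0.09, -0.083, 0, 0, 0, 0.3], [0.12, -0.11, 0, 0, 0, 0.4], [0.15, -0.137, 0, 0, 0, 0.469], [0.18, -0.165, 0, 0, 0, 0.469], [0.21, -0.192, 0, 0, 0, 0.469], [0.24, -0.22, 0, 0, 0, 0.469], [0.27, -0.247, 0, 0, 0, 0.469], [0.3, -0.275, 0, 0, 0, 0.469], [0.33, -0.302, 0, 0, 0, 0.469], [0.36, -0.33, 0, 0, 0, 0.469]]}' 0.06 60
python3 - <<'E'
from h import *
to((.535,.004,.16),-.166)
E
```

```text
time_s: 1.1
tcp_pos: [0.4319, -0.1723, 0.231]
ee_rot: [3.131, -0.261, 0.0]
wrist_force: [0.7, -0.0, 0.2]
width: 0.06
gripper_force: 0.0
shift [ 0.0724 -0.1909  0.071 ] rot [ 0.0001 -0.0001 -0.0005] t 1.1 F [ 0.7 -0.   0.2]
```

```bash
python3 shift.py '{"ticks": [[0.015, -0.038, 0.01, 0, 0, 0], [0.03, -0.076, 0.025, 0, 0, 0], [0.044, -0.114, 0.04, 0, 0, 0], [0.058, -0.152, 0.055, 0, 0, 0], [0.072, -0.19, 0.07, 0, 0, 0], [0.072, -0.19, 0.07, 0, 0, 0], [0.072, -0.19, 0.07, 0, 0, 0]]}'
python3 - <<'E'
from h import *
to((.535,.004,.090),-.166)
t=robot.read_camera("top")[:,:,::-1];s=robot.read_camera("scene")[:,:,::-1]
cv2.imwrite("pics/a1.png",np.hstack([cv2.resize(t[190:310,260:420],(400,300)),cv2.resize(s[200:320,230:390],(400,300))]))
E
```

```text
time_s: 1.68
tcp_pos: [0.5333, 0.0035, 0.159]
ee_rot: [-3.131, 0.254, 0.007]
wrist_force: [0.3, -0.2, 0.3]
width: 0.0599
gripper_force: 0.0
shift [ 0.0019 -0.0008  0.069 ] rot [0.     0.0042 0.0038] t 1.68 F [ 0.3 -0.2  0.3]
```

View pics/a1.png

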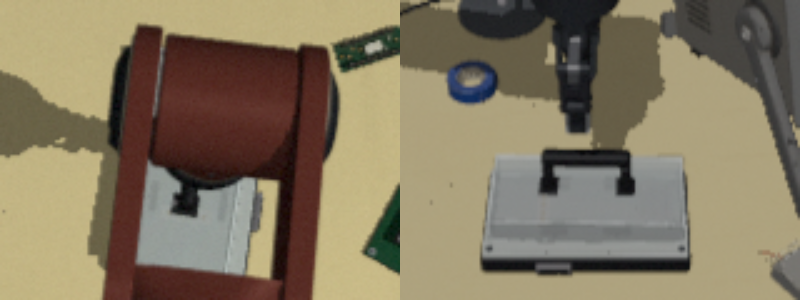

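The fingertips at crop (577,130) sit above the handle, whose middle is at crop (586,155) and so about 3 mm farther in x. I'll descend and grip with the fingertips just above the bar's underside.

```bash
python3 shift.py '{"ticks": [[0.003, 0, 0.03, 0, 0.004, 0.003], [0.003, 0, 0.055, 0, 0.004, 0.003], [0.003, 0, 0.069, 0, 0.004, 0.003], [0.003, 0, 0.069, 0, 0.004, 0.003], [0.003, 0, 0.069, 0, 0.004, 0.003]]}' && python3 shift.py '{"ticks": [[0, 0, 0, 0, 0, 0], [0, 0, 0, 0, 0, 0], [0, 0, 0, 0, 0, 0], [0, 0, 0, 0, 0, 0], [0, 0, 0, 0, 0, 0], [0, 0, 0, 0, 0, 0], [0, 0, 0, 0, 0, 0], [0, 0, 0, 0, 0, 0]]}' 0 60
python3 - <<'E'
from h import *
to((.535,.004,.22),-.166)
E
```

```text
time_s: 2.2
tcp_pos: [0.5365, -0.0006, 0.0925]
ee_rot: [3.13, -0.269, 0.006]
wrist_force: [-0.4, -0.4, 0.3]
width: 0.0601
gripper_force: 0.0
time_s: 2.87
tcp_pos: [0.538, 0.001, 0.0935]
ee_rot: [-3.13, 0.265, -0.01]
wrist_force: [-0.1, 2.0, 5.6]
width: 0.0121
gripper_force: 61.3
shift [-0.0026 -0.0025 -0.1265] rot [-0.0007 -0.0061 -0.003 ] t 2.87 F [-0.1  2.   5.6]
```

```bash
python3 shift.py '{"ticks": [[0, 0, -0.015, 0, 0, 0], [0, 0, -0.04, 0, 0, 0], [0, 0, -0.07, 0, 0, 0], [0, 0, -0.1, 0, 0, 0], [0, 0, -0.13, 0, 0, 0], [0, 0, -0.13, 0, 0, 0], [0, 0, -0.13, 0, 0, 0]]}'
python3 - <<'E'
from h import *
to((.535,.004,.22),-.166)
for i in range(4):
    o=robot.get_obs();print(o["tcp_pos"].round(4),o["width"],o["gripper_force"]);s=robot.read_camera("scene")[:,:,::-1]
cv2.imwrite("pics/a2.png",cv2.resize(s[130:310,190:430],(800,600)))
E
```

```text
time_s: 3.45
tcp_pos: [0.5372, 0.0006, 0.2239]
ee_rot: [3.129, -0.265, 0.011]
wrist_force: [-0.1, 0.4, -2.2]
width: 0.0119
gripper_force: 60.4
shift [-0.0028 -0.003   0.0038] rot [ 0.0004 -0.007  -0.0032] t 3.45 F [-0.1  0.4 -2.2]
[0.5372 0.0006 0.2239] 0.011851081938689079 60.40347142203245
[0.536  0.0008 0.2215] 0.012054851802788388 60.377234638435766
[0.5353 0.0009 0.2202] 0.012215887853290369 60.37229424342513
[0.535  0.0009 0.2195] 0.012220769949374065 60.37219175545033
```

View pics/a2.png

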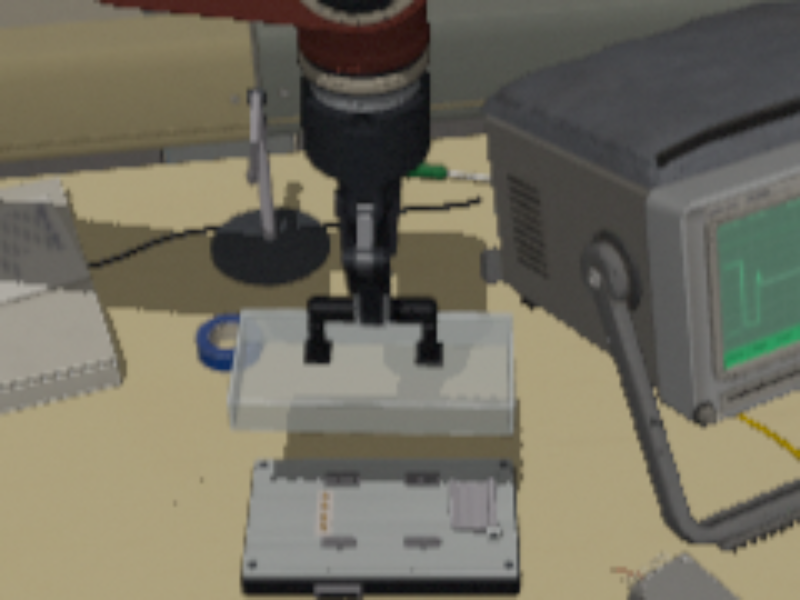

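The cover is lifted and level, with its bar gripped at the middle. Below it the open nest is visible: pins at crop (325,510), leaf at (470,505). Next I'll go to the start of the hook approach, off the tip.

Run:
```python
from h import *
to((.461,.155,.1915),-.082)
```

```text
shift [-0.0989 -0.1394  0.028 ] rot [ 0.0003  0.0008 -0.0871] t 3.65 F [ 0.   0.5 -1.9]
```

```bash
python3 shift.py '{"ticks": [[-0.016, -0.023, 0.005, 0, 0, -0.015], [-0.033, -0.047, 0.01, 0, 0, -0.03], [-0.05, -0.07, 0.015, 0, 0, -0.045], [-0.066, -0.093, 0.02, 0, 0, -0.06], [-0.082, -0.116, 0.024, 0, 0, -0.075], [-0.099, -0.139, 0.028, 0, 0, -0.087], [-0.099, -0.139, 0.028, 0, 0, -0.087], [-0.099, -0.139, 0.028, 0, 0, -0.087], [-0.099, -0.139, 0.028, 0, 0, -0.087]]}'
python3 - <<'E'
from h import *
for i in range(2): s=robot.read_camera("scene")[:,:,::-1]
t=robot.read_camera("top")[:,:,::-1]
print(robot.get_obs()["tcp_pos"].round(4))
to((.461,.155,.1915),-.082);to((.473,.295,.1915),-.082)
cv2.imwrite("pics/a3.png",np.hstack([cv2.resize(s[120:270,210:330],(480,600)),cv2.resize(t[240:340,200:253],(320,600))]))
E
```

```text
time_s: 4.4
tcp_pos: [0.462, 0.1542, 0.1928]
ee_rot: [3.137, -0.129, 0.004]
wrist_force: [0.3, -1.0, -1.5]
width: 0.0121
gripper_force: 60.4
[0.4628 0.1537 0.1937]
shift [-0.0019 -0.0012  0.0022] rot [ 0.0007 -0.0037 -0.0016] t 4.55 F [-0.2 -0.9 -1.7]
shift [-0.0016 -0.1417  0.0021] rot [ 0.0007 -0.0037 -0.0016] t 4.55 F [-0.2 -0.9 -1.7]
```

View pics/a3.png

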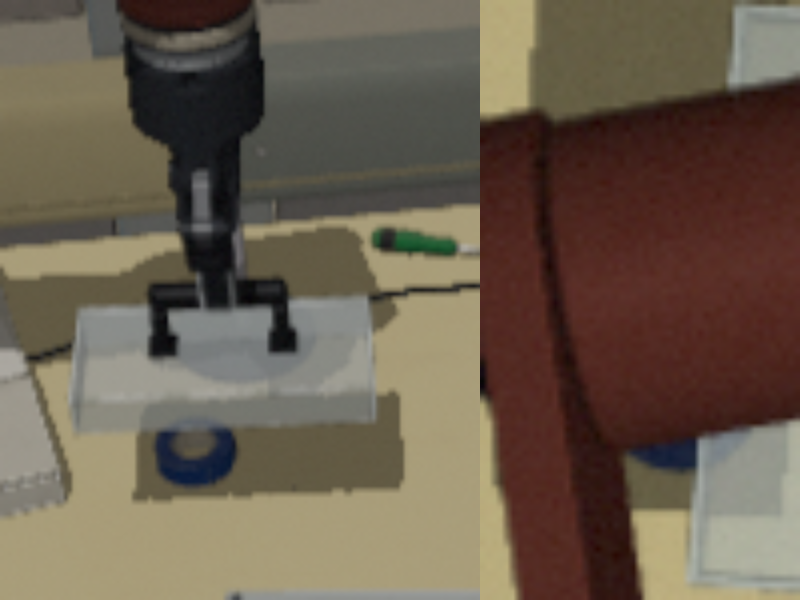

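Scene: bar spans crop rows 283–305 (v≈190.7 to 196.3), centre column 218 (u≈264.5). The cover is level and off the tip. I'll check its height by projection.

Run:
```python
from h import *
for z in(.186,.19,.194): print(z,"bot",proj("scene",(.4628,.1467,z)).round(1),"top rear",proj("scene",(.4628,.1607,z+.016)).round(1))
print("tip top",proj("scene",(.467,.2256,.183)).round(1))
```

```text
0.186 bot [265.3 197.9] top rear [264.3 189.2]
0.19 bot [265.1 196.6] top rear [264.2 187.9]
0.194 bot [265.  195.3] top rear [264.1 186.5]
tip top [265.  180.1]
```

```bash
python3 shift.py '{"ticks": [[0, -0.015, 0, 0, 0, 0], [0, -0.03, 0, 0, 0, 0], [-0.001, -0.045, 0, 0, 0, 0], [-0.001, -0.06, 0, 0, 0, 0], [-0.001, -0.075, 0, 0, 0, 0], [-0.001, -0.075, 0, 0, 0, 0]]}' && python3 shift.py '{"ticks": [[0, -0.015, 0, 0, 0, 0], [0, -0.03, 0, 0, 0, 0], [0, -0.045, 0, 0, 0, 0], [0, -0.06, 0, 0, 0, 0], [0, -0.066, 0, 0, 0, 0], [0, -0.066, 0, 0, 0, 0], [0, -0.066, 0, 0, 0, 0]]}'
python3 - <<'E'
from h import *
to((.473,.295,.172),-.082)
s=robot.read_camera("scene")[:,:,::-1]
to((.473,.295,.172),-.082)
cv2.imwrite("pics/a4.png",cv2.resize(s[110:230,200:360],(800,600)))
E
```

```text
time_s: 5.05
tcp_pos: [0.4682, 0.2304, 0.194]
ee_rot: [-3.138, 0.128, -0.007]
wrist_force: [0.5, 0.2, -1.8]
width: 0.012
gripper_force: 60.4
time_s: 5.63
tcp_pos: [0.4731, 0.2947, 0.1937]
ee_rot: [3.138, -0.129, 0.006]
wrist_force: [0.7, -0.4, -2.7]
width: 0.0123
gripper_force: 60.4
shift [-0.0002 -0.0003  0.0217] rot [ 0.0011 -0.0037 -0.0001] t 5.63 F [ 0.7 -0.4 -2.7]
shift [-0.0002 -0.0005  0.0217] rot [ 0.001  -0.0038 -0.0006] t 5.68 F [-0.1 -0.4 -1.3]
```

View pics/a4.png

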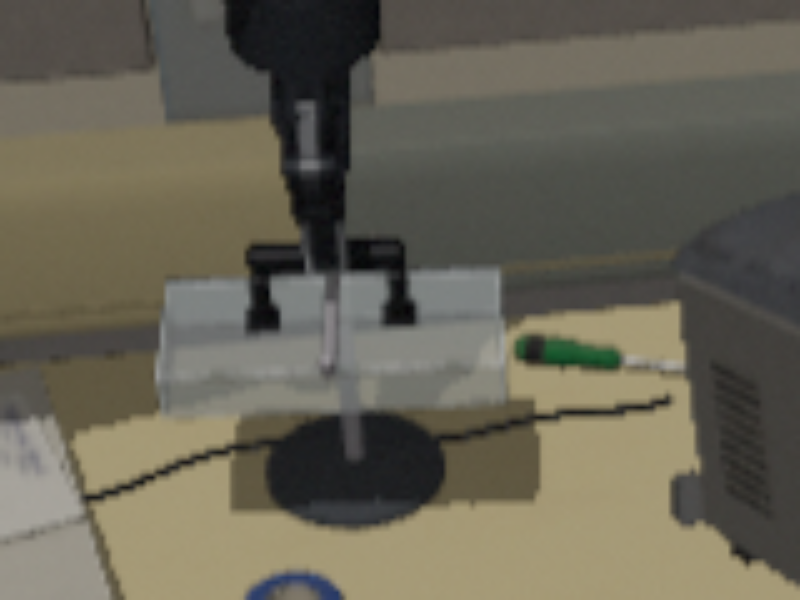

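The arm passes over the lid and under the bar at mid-window (arm tip at crop (328,370), bar centre (327,250)). I'll lower it onto the arm.

```bash
python3 shift.py '{"ticks": [[0, 0, 0.006, 0, 0, 0], [0, 0, 0.012, 0, 0, 0], [0, 0, 0.016, 0, 0, 0], [0, 0, 0.018, 0, 0, 0], [0, 0, 0.019, 0, 0, 0], [0, 0, 0.02, 0, 0, 0], [0, 0, 0.02, 0, 0, 0], [0, 0, 0.02, 0, 0, 0]]}'
```

```text
time_s: 6.35
tcp_pos: [0.4733, 0.2951, 0.1745]
ee_rot: [3.139, -0.129, 0.007]
wrist_force: [-1.5, -0.4, 3.5]
width: 0.0122
gripper_force: 60.9
```

```bash
python3 shift.py '{"ticks": [[0, 0, 0, 0, 0, 0], [0, 0, 0, 0, 0, 0], [0, 0, 0, 0, 0, 0], [0, 0, 0, 0, 0, 0], [0, 0, -0.01, 0, 0, 0], [0, 0, -0.03, 0, 0, 0], [0, 0, -0.06, 0, 0, 0], [0, 0, -0.09, 0, 0, 0], [0, 0, -0.09, 0, 0, 0]]}' 0.045
python3 - <<'E'
from h import *
to((.481,-.189,.14),-.513)
s=robot.read_camera("scene")[:,:,::-1]
cv2.imwrite("pics/a5f.png",s);cv2.imwrite("pics/a5.png",np.hstack([cv2.resize(s[130:230,210:343],(400,300)),cv2.resize(s[250:350,240:373],(400,300),interpolation=cv2.INTER_CUBIC)]))
E
```

```text
time_s: 7.1
tcp_pos: [0.4757, 0.2966, 0.2726]
ee_rot: [-3.133, 0.129, -0.024]
wrist_force: [1.4, 0.1, 1.7]
width: 0.0452
gripper_force: 0.0
shift [0.0431 0.4843 0.1304] rot [-0.0092 -0.0138  0.4309] t 7.1 F [1.4 0.1 1.7]
```

View pics/a5.png

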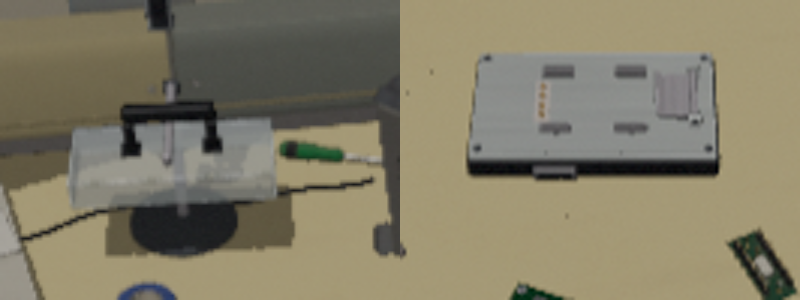

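The cover hangs on the arm, tilted only a few degrees, and the fingers are clear. With the arm to one side, the top camera should see the bare fixture, so I'll measure it precisely now.

Run:
```python
from h import *
t=robot.read_camera("top")[:,:,::-1];cv2.imwrite("pics/t5.png",t)
s=cv2.imread("pics/a5f.png")
cv2.imwrite("pics/a6.png",np.hstack([cv2.resize(t[200:312,297:379],(440,600),interpolation=cv2.INTER_CUBIC),cv2.resize(s[264:312,260:330],(360,600))[:, :]]))
hsv=cv2.cvtColor(np.ascontiguousarray(t),cv2.COLOR_BGR2HSV)
sil=((hsv[...,1]<50)&(hsv[...,2]>110)).astype(np.uint8);k=np.zeros_like(sil);k[198:314,298:378]=sil[198:314,298:378]
n,l,st,c=cv2.connectedComponentsWithStats(k);i=1+np.argmax(st[1:,4]);b=cv2.boxPoints(cv2.minAreaRect(np.argwhere(l==i)[:,::-1].astype(np.float32)))
w=np.array([cast("top",*p,.026) for p in b]);print(b.round(1),w.round(4),w.mean(0).round(4))
for e in(w[1]-w[0],w[2]-w[1]):print(np.linalg.norm(e).round(4),np.degrees(np.arctan2(e[1],e[0])).round(2))
```

```text
[[304.8 297.7]
 [317.2 208.2]
 [368.5 215.3]
 [356.2 304.8]] [[ 0.4483  0.0713  0.026 ]
 [ 0.6415  0.042   0.026 ]
 [ 0.6246 -0.0693  0.026 ]
 [ 0.4317 -0.0382  0.026 ]] [0.5365 0.0015 0.026 ]
0.1954 -8.6
0.1126 -98.64
```

View pics/a6.png

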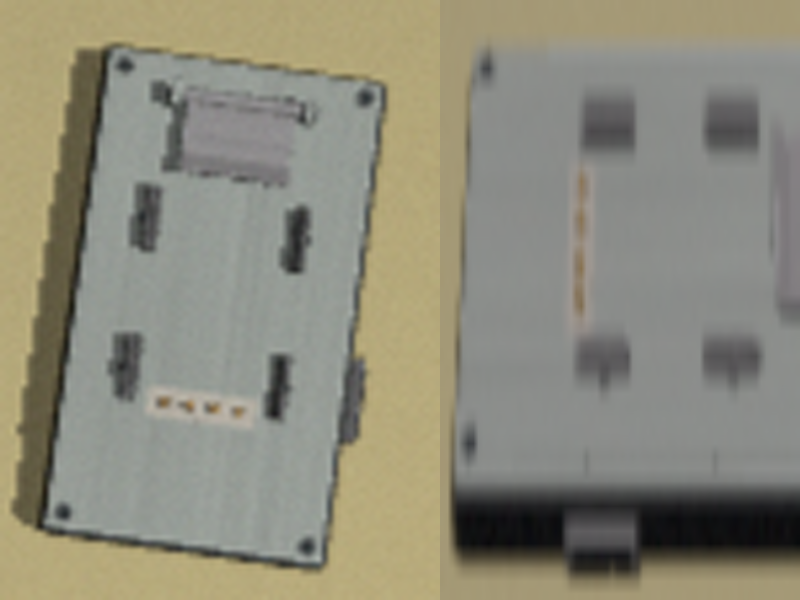

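Top crop, in crop pixels:
- **Screws:** (125,65), (366,97), (307,546), (64,512).
- **Guides:** (146,217), (295,239), (126,366), (278,387).
- **Pins:** (163,403) to (238,411).
- **Leaf front edge:** (183,170) to (290,183).

I'll solve the fixture pose from the known layout.

Run:
```python
from h import *
k=600/112
f=lambda p,z:cast("top",297+p[0]*82/440,200+p[1]/k,z)[:2]
L=[((163,403),-.042,.015,.029),((187,406),-.042,.005,.029),((212,408),-.042,-.005,.029),((238,411),-.042,-.015,.029),
((146,217),.03,.0315,.031),((295,239),.03,-.0315,.031),((126,366),-.03,.0315,.031),((278,387),-.03,-.0315,.031),
((108,46),.1,.058,.026),((385,86),.1,-.058,.026),((325,568),-.1,-.058,.026),((42,528),-.1,.058,.026)]
M=np.array([l[1:3] for l in L]);W=np.array([f(l[0],l[3]) for l in L])
for sel in(range(12),range(8)):
    sel=list(sel);m=M[sel];w=W[sel];U,S,V=np.linalg.svd((m-m.mean(0)).T@(w-w.mean(0)));Q=(U@V).T
    o=w.mean(0)-Q@m.mean(0);print(o.round(4),np.degrees(np.arctan2(Q[1,0],Q[0,0])).round(2));print(((w-o)@Q-m).round(4).tolist())
to((.481,-.189,.12),-.513)
```

```text
[0.5352 0.0016] -8.55
[[-0.0003, -0.0003], [-0.0002, 0.0001], [0.0003, 0.0001], [0.0005, -0.0003], [0.0006, -0.0001], [-0.0001, 0.0026], [0.0002, -0.0001], [0.0001, 0.0017], [-0.0017, -0.0021], [-0.0027, 0.0006], [0.0014, 0.0001], [0.002, -0.0022]]
[0.5354 0.0022] -8.0
[[-0.0003, -0.0005], [-0.0003, -0.0002], [0.0001, -0.0001], [0.0002, -0.0006], [0.0008, -0.001], [-0.0005, 0.0016], [0.0003, -0.0005], [-0.0004, 0.0013]]
shift [0.0458 0.4827 0.1462] rot [-0.0038 -0.0077  0.4308] t 7.2 F [ 0.2 -0.4  0.2]
```

```bash
python3 shift.py '{"ticks": [[0.004, 0.04, 0, 0, 0, 0.05], [0.008, 0.08, 0, 0, 0, 0.1], [0.012, 0.12, 0, 0, 0, 0.15], [0.016, 0.16, 0.02, 0, 0, 0.2], [0.02, 0.2, 0.03, 0, 0, 0.25], [0.024, 0.24, 0.04, 0, 0, 0.3], [0.028, 0.28, 0.05, 0, 0, 0.35], [0.032, 0.32, 0.06, 0, 0, 0.4], [0.036, 0.36, 0.07, 0, 0, 0.431], [0.04, 0.4, 0.08, 0, 0, 0.431], [0.044, 0.44, 0.09, 0, 0, 0.431], [0.046, 0.48, 0.1, 0, 0, 0.431]]}' && python3 shift.py '{"ticks": [[0, 0, 0, 0, 0, 0], [0, 0, 0, 0, 0, 0], [0, 0, 0, 0, 0, 0], [0, 0, 0, 0, 0, 0]]}'
python3 - <<'E'
from h import *
to((.481,-.189,.009),-.513)
E
```

```text
time_s: 8.2
tcp_pos: [0.4785, -0.1876, 0.1628]
ee_rot: [-3.038, 0.797, -0.004]
wrist_force: [0.3, -0.1, -0.2]
width: 0.045
gripper_force: 0.0
time_s: 8.53
tcp_pos: [0.4795, -0.1849, 0.1642]
ee_rot: [-3.038, 0.795, -0.005]
wrist_force: [0.1, 0.5, -0.5]
width: 0.0451
gripper_force: 0.0
shift [0.0028 0.0031 0.1552] rot [-0.0017 -0.0031  0.0011] t 8.53 F [ 0.1  0.5 -0.5]
```

```bash
python3 shift.py '{"ticks": [[0.003, 0.003, 0.04, 0, -0.003, 0], [0.003, 0.003, 0.08, 0, -0.003, 0], [0.003, 0.003, 0.115, 0, -0.003, 0], [0.003, 0.003, 0.14, 0, -0.003, 0], [0.003, 0.003, 0.154, 0, -0.003, 0], [0.003, 0.003, 0.154, 0, -0.003, 0], [0.003, 0.003, 0.154, 0, -0.003, 0], [0.003, 0.003, 0.154, 0, -0.003, 0]]}' && python3 shift.py '{"ticks": [[0, 0, 0, 0, 0, 0], [0, 0, 0, 0, 0, 0], [0, 0, 0, 0, 0, 0], [0, 0, 0, 0, 0, 0], [0, 0, 0, 0, 0, 0], [0, 0, 0, 0, 0, 0]]}' 0 60
python3 - <<'E'
from h import *
s=robot.read_camera("scene")[:,:,::-1]
to((.481,-.189,.1),-.513)
cv2.imwrite("pics/a7.png",cv2.resize(s[300:390,240:360],(800,600)))
E
```

```text
time_s: 9.2
tcp_pos: [0.4827, -0.19, 0.0122]
ee_rot: [-3.039, 0.795, -0.006]
wrist_force: [-0.2, 0.3, -0.0]
width: 0.0448
gripper_force: 0.0
time_s: 9.7
tcp_pos: [0.4827, -0.1908, 0.0125]
ee_rot: [-3.038, 0.797, -0.006]
wrist_force: [-1.2, 1.2, 6.5]
width: 0.014
gripper_force: 61.9
shift [-0.0021 -0.0009 -0.0875] rot [-0.0018 -0.0038 -0.0003] t 9.75 F [-0.8  2.3  6.2]
```

View pics/a7.png

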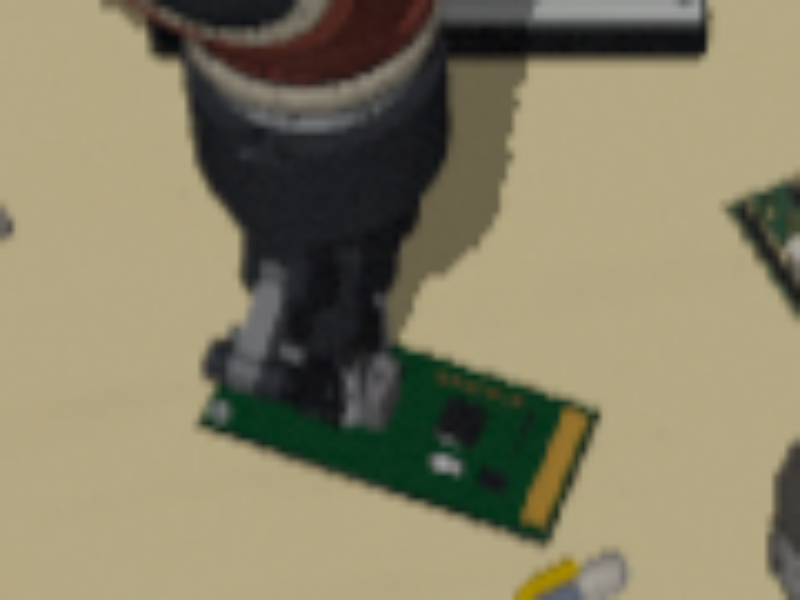

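The board is gripped by its block (board corners at crop (598,412) and (547,541), gold strip forward), with no tilt. That is the end of my picture budget: in fact 11 viewed, one over the 10 allowed. From here I work by numbers only. I'll compare the gold strip now with the strip before the grasp.

```bash
cat >> h.py <<'E'
def gold(im,roi):
    h=cv2.cvtColor(np.ascontiguousarray(im),cv2.COLOR_BGR2HSV);x0,y0,x1,y1=roi
    m=((h[...,0]>12)&(h[...,0]<30)&(h[...,1]>140)&(h[...,2]>100)).astype(np.uint8);k=np.zeros_like(m);k[y0:y1,x0:x1]=m[y0:y1,x0:x1]
    n,l,s,c=cv2.connectedComponentsWithStats(k)
    if n<2:return None
    i=1+np.argmax(s[1:,4]);b=cv2.minAreaRect(np.argwhere(l==i)[:,::-1].astype(np.float32));return c[i],s[i,4],b
E
python3 - <<'E'
from h import *
o=robot.get_obs();T=R.from_rotvec(o["ee_rot"])
for n,roi in(("scene",(310,350,340,390)),("top",(420,235,460,265))):
    a=cv2.imread(f"pics/{n}0.png");b=robot.read_camera(n)[:,:,::-1]
    for im in(a,b):
        g=gold(im,roi)
        if g: p=cast(n,*g[0],.005);print(n,g[0].round(1),g[1],"box",np.round(g[2][1],1),round(g[2][2],1),p.round(4),"in tool",T.inv().apply(p-o["tcp_pos"]).round(4))
E
```

```text
scene [322.8 369.2] 64 box [ 3.5 17.9] 23.2 [ 0.5454 -0.2258  0.005 ] in tool [ 0.0718 -0.0003  0.0078]
scene [322.8 369.7] 68 box [ 3.7 17.6] 22.6 [ 0.5453 -0.2271  0.005 ] in tool [0.0723 0.0009 0.0078]
top [439.1 251. ] 64 box [18.4  3.4] 28.6 [ 0.5467 -0.2247  0.005 ] in tool [ 0.0723 -0.0019  0.0078]
```

```bash
cat >> h.py <<'E'
def nose(xn,zn,p,yn=0,L=.0777,h=.0125,o=(.5353,.0014),yaw=-.148):
    c,s=np.cos(p),np.sin(p);x=xn-L*c+h*s;z=.026+zn+L*s+h*c
    to((o[0]+x*np.cos(yaw)-yn*np.sin(yaw),o[1]+x*np.sin(yaw)+yn*np.cos(yaw),z),yaw,p)
E
python3 shift.py '{"ticks": [[0, 0, -0.01, 0, 0, 0], [0, 0, -0.03, 0, 0, 0], [0, 0, -0.06, 0, 0, 0], [0, 0, -0.08, 0, 0, 0], [0, 0, -0.08, 0, 0, 0], [0, 0, -0.08, 0, 0, 0]]}' - 100
python3 - <<'E'
from h import *
nose(.04,.03,.05)
E
```

```text
time_s: 10.35
tcp_pos: [0.482, -0.1909, 0.0921]
ee_rot: [-3.039, 0.797, -0.007]
wrist_force: [-0.4, 0.6, -0.7]
width: 0.0127
gripper_force: 101.4
shift [-0.0826 -0.1804  0.0196] rot [-0.0096 -0.0538 -0.3653] t 10.35 F [-0.4  0.6 -0.7]
```

```bash
python3 shift.py '{"ticks": [[-0.014, -0.03, 0, 0, 0, -0.06], [-0.028, -0.06, 0, 0, 0, -0.12], [-0.041, -0.09, 0, 0, 0, -0.18], [-0.055, -0.12, 0, 0, 0, -0.24], [-0.069, -0.15, 0, 0, 0, -0.3], [-0.082, -0.18, 0, -0.01, -0.02, -0.365], [-0.082, -0.18, 0.01, -0.01, -0.054, -0.365], [-0.082, -0.18, 0.019, -0.01, -0.054, -0.365], [-0.082, -0.18, 0.019, -0.01, -0.054, -0.365], [-0.082, -0.18, 0.019, -0.01, -0.054, -0.365], [-0.082, -0.18, 0.019, -0.01, -0.054, -0.365]]}'
python3 - <<'E'
from h import *
nose(.04,.03,.05)
o=robot.get_obs();print(o["tcp_pos"].round(4))
T=R.from_rotvec(o["ee_rot"])
exp=o["tcp_pos"]+T.apply((.0723,0,.0075));print("gold expected",exp.round(4))
for n in("scene","top"):
    im=robot.read_camera(n)[:,:,::-1];cv2.imwrite(f"pics/{n}8.png",im);u,v=proj(n,exp).astype(int)
    g=gold(im,(u-20,v-20,u+20,v+20));print(n,u,v,g and (g[0].round(1),g[1],cast(n,*g[0],exp[2]).round(4)))
E
```

```text
time_s: 11.27
tcp_pos: [0.4974, 0.006, 0.0709]
ee_rot: [-3.127, 0.235, 0.085]
wrist_force: [1.3, 0.5, -0.2]
width: 0.013
gripper_force: 101.4
shift [ 0.0011 -0.001  -0.0016] rot [-0.0009  0.0047 -0.0017] t 11.27 F [ 1.3  0.5 -0.2]
[0.4974 0.006  0.0709]
gold expected [ 0.5684 -0.0047  0.0594]
scene 317 274 (array([317.3, 275.1]), np.int32(43), array([ 0.5665, -0.0078,  0.0594]))
top 340 239 None
```

```bash
python3 -c "
from h import *
nose(.04,.008,.05)"
python3 shift.py '{"ticks": [[0.001, -0.001, 0.006, 0, 0, 0], [0.001, -0.001, 0.012, 0, 0, 0], [0.001, -0.001, 0.017, 0, 0, 0], [0.002, -0.001, 0.021, 0, 0, 0], [0.002, -0.001, 0.021, 0, 0, 0], [0.002, -0.001, 0.021, 0, 0, 0], [0.002, -0.001, 0.021, 0, 0, 0]]}'
python3 - <<'E'
from h import *
robot.read_camera("top")
nose(.04,.0,.05)
E
```

```text
shift [ 0.0016 -0.0009  0.0214] rot [-0.001   0.0029 -0.0017] t 11.37 F [-0.1  0.5 -0.8]
time_s: 11.95
tcp_pos: [0.4993, 0.0077, 0.0506]
ee_rot: [-3.127, 0.232, 0.083]
wrist_force: [-0.1, -0.5, -0.6]
width: 0.0129
gripper_force: 101.4
shift [-0.0001  0.001   0.0085] rot [-0.001  0.003 -0.   ] t 12.0 F [-0.1 -0.5 -1.2]
```

```bash
python3 shift.py '{"ticks": [[0, 0, 0.002, 0, 0, 0], [0, 0.001, 0.004, 0, 0, 0], [0, 0.001, 0.004, 0, 0, 0], [0, 0.001, 0.004, 0, 0, 0]]}' && python3 shift.py '{"ticks": [[0, 0, 0.001, 0, 0, 0], [0, 0, 0.002, 0, 0, 0], [0, 0, 0.002, 0, 0, 0], [0, 0, 0.002, 0, 0, 0]]}' &&  python3 shift.py '{"ticks": [[0, 0, 0.001, 0, 0, 0], [0, 0, 0.001, 0, 0, 0], [0, 0, 0.001, 0, 0, 0]]}'
python3 -c "
from h import *
nose(.04,0,.05)"
```

```text
time_s: 12.33
tcp_pos: [0.4987, 0.0067, 0.0464]
ee_rot: [-3.127, 0.232, 0.084]
wrist_force: [-0.2, -0.6, -0.6]
width: 0.013
gripper_force: 101.4
time_s: 12.67
tcp_pos: [0.4987, 0.0068, 0.0445]
ee_rot: [-3.127, 0.232, 0.084]
wrist_force: [0.1, 0.7, -1.3]
width: 0.0128
gripper_force: 101.4
time_s: 12.92
tcp_pos: [0.4986, 0.0068, 0.0435]
ee_rot: [-3.127, 0.232, 0.084]
wrist_force: [0.1, -0.4, -1.3]
width: 0.0127
gripper_force: 101.4
shift [ 0.0001 -0.0001  0.0012] rot [-0.001   0.0035 -0.0001] t 12.92 F [ 0.1 -0.4 -1.3]
```

```bash
python3 shift.py '{"ticks": [[0, 0, 0.001, 0, 0, 0], [0, 0, 0.001, 0, 0, 0], [0, 0, 0.001, 0, 0, 0]]}' &&  python3 shift.py '{"ticks": [[0, 0, 0.001, 0, 0, 0], [0, 0, 0.001, 0, 0, 0], [0, 0, 0.001, 0, 0, 0]]}'
python3 -c "
from h import *
nose(.04,0,.05)"
```

```text
time_s: 13.17
tcp_pos: [0.4988, 0.0068, 0.0428]
ee_rot: [-3.127, 0.232, 0.083]
wrist_force: [0.4, 0.2, -0.1]
width: 0.0128
gripper_force: 101.6
time_s: 13.42
tcp_pos: [0.4988, 0.0068, 0.0422]
ee_rot: [-3.127, 0.232, 0.083]
wrist_force: [-3.2, -0.5, 5.3]
width: 0.0127
gripper_force: 102.1
shift [-0.0001 -0.0001 -0.0002] rot [-0.0009  0.0032 -0.    ] t 13.42 F [-3.2 -0.5  5.3]
```

```bash
python3 shift.py '{"ticks": [[0, 0, -0.0012, 0, 0, 0], [0.003, 0, -0.0014, 0, 0, 0], [0.006, 0, -0.0015, 0, 0, 0], [0.009, 0, -0.0017, 0, 0, 0], [0.012, 0, -0.0018, 0, 0, 0], [0.015, 0, -0.002, 0, 0, 0], [0.018, 0, -0.0021, 0, 0, 0], [0.021, 0, -0.0023, 0, 0, 0], [0.021, 0, -0.0023, 0, 0, 0], [0.021, 0, -0.0023, 0, 0, 0]]}'
python3 -c "
from h import *
nose(.066,0.0005,.05)"
```

```text
time_s: 14.25
tcp_pos: [0.52, 0.0036, 0.0428]
ee_rot: [-3.127, 0.232, 0.082]
wrist_force: [-0.4, -0.4, -0.7]
width: 0.0128
gripper_force: 101.6
shift [ 0.0045 -0.0001 -0.0003] rot [-0.001   0.0024 -0.0002] t 14.25 F [-0.4 -0.4 -0.7]
```

```bash
python3 shift.py '{"ticks": [[0.001, 0, 0, 0, 0, 0], [0.002, 0, 0, 0, 0, 0], [0.003, 0, -0.0001, 0, 0, 0], [0.003, 0, -0.0001, 0, 0, 0], [0.003, 0, -0.0001, 0, 0, 0]]}' && python3 shift.py '{"ticks": [[0.001, 0, 0, 0, 0, 0], [0.001, 0, 0, 0, 0, 0], [0.001, 0, 0, 0, 0, 0]]}' && python3 shift.py '{"ticks": [[0.001, 0, 0, 0, 0, 0], [0.001, 0, 0, 0, 0, 0], [0.001, 0, 0, 0, 0, 0]]}'
python3 -c "
from h import *
nose(.066,0.0005,.05)"
```

```text
time_s: 14.67
tcp_pos: [0.5225, 0.0032, 0.0427]
ee_rot: [-3.127, 0.232, 0.083]
wrist_force: [-1.3, -0.0, 0.4]
width: 0.0128
gripper_force: 101.6
time_s: 14.92
tcp_pos: [0.5234, 0.0031, 0.0427]
ee_rot: [-3.127, 0.232, 0.083]
wrist_force: [-0.1, 0.5, 0.6]
width: 0.0127
gripper_force: 101.6
time_s: 15.17
tcp_pos: [0.5235, 0.0031, 0.0423]
ee_rot: [-3.127, 0.232, 0.087]
wrist_force: [-4.9, 1.2, 4.1]
width: 0.0128
gripper_force: 101.8
shift [ 0.0009 -0.     -0.0006] rot [-0.001   0.0057 -0.0001] t 15.17 F [-4.9  1.2  4.1]
```

Contact with the end stop came at nose x ≈ 0.065, as expected (−4.9 N). Now I'll lay the board flat and press.

```bash
python3 -c "
from h import *
nose(.0652,0,.0);nose(.0652,-.002,0)"
```

```text
shift [-0.0004 -0.      0.0039] rot [-0.001   0.0557 -0.0001] t 15.17 F [-4.9  1.2  4.1]
shift [-0.0003 -0.      0.0059] rot [-0.001   0.0557 -0.0001] t 15.17 F [-4.9  1.2  4.1]
```

```bash
python3 shift.py '{"ticks": [[-0.0005, 0, 0.001, 0, 0.013, 0], [-0.0007, 0, 0.002, 0, 0.026, 0], [-0.001, 0, 0.003, 0, 0.04, 0], [-0.001, 0, 0.004, -0.001, 0.053, 0], [-0.001, 0, 0.004, -0.001, 0.053, 0], [-0.001, 0, 0.004, -0.001, 0.053, 0], [-0.001, 0, 0.004, -0.001, 0.053, 0]]}'
python3 - <<'E'
from h import *
robot.read_camera("top");nose(.0652,0,0);o=robot.get_obs();print(o["ft_torque"].round(2),o["tcp_pos"].round(4))
E
```

```text
time_s: 15.75
tcp_pos: [0.5232, 0.0032, 0.0392]
ee_rot: [-3.133, 0.232, 0.0]
wrist_force: [-5.9, 1.4, 6.4]
width: 0.0125
gripper_force: 102.3
shift [-0.0002 -0.      0.0007] rot [-0.      0.0003 -0.0001] t 15.8 F [-4.4  0.9  6. ]
[ 0.17  0.88 -0.03] [0.5231 0.0032 0.0392]
```

```bash
python3 shift.py '{"ticks": [[0, 0, 0.001, 0, 0, 0], [0, 0, 0.001, 0, 0, 0], [0, 0, 0.001, 0, 0, 0]]}' && python3 shift.py '{"ticks": [[0, 0, 0.001, 0, 0, 0], [0, 0, 0.001, 0, 0, 0], [0, 0, 0.001, 0, 0, 0]]}' && python3 shift.py '{"ticks": [[0, 0, 0.001, 0, 0, 0], [0, 0, 0.001, 0, 0, 0], [0, 0, 0.001, 0, 0, 0]]}'
python3 - <<'E'
from h import *
robot.read_camera("top");nose(.0652,0,0);o=robot.get_obs();print(o["ft_torque"].round(2),o["tcp_pos"].round(4))
E
```

```text
time_s: 16.05
tcp_pos: [0.5231, 0.0032, 0.0387]
ee_rot: [-3.133, 0.232, 0.002]
wrist_force: [-6.6, 0.6, 9.2]
width: 0.0124
gripper_force: 102.8
time_s: 16.3
tcp_pos: [0.5231, 0.0032, 0.0386]
ee_rot: [3.133, -0.232, -0.003]
wrist_force: [-10.9, 1.7, 15.6]
width: 0.0129
gripper_force: 103.6
time_s: 16.55
tcp_pos: [0.5231, 0.0032, 0.0386]
ee_rot: [3.133, -0.232, -0.004]
wrist_force: [-13.9, 0.9, 21.5]
width: 0.0126
gripper_force: 104.5
shift [-0.0001 -0.0001  0.0001] rot [0.0003 0.0024 0.0002] t 16.6 F [-15.    1.   21.6]
[ 0.31  2.3  -0.05] [0.5231 0.0032 0.0386]
```

```bash
python3 shift.py '{"ticks": [[-0.0005, 0, 0, 0, 0.003, 0], [-0.001, 0, 0, 0, 0.006, 0], [-0.001, 0, 0, 0, 0.006, 0], [-0.001, 0, 0, 0, 0.006, 0]]}'; P='
from h import *
robot.read_camera("top");nose(.0652,0,0);o=robot.get_obs();print(o["wrist_force"].round(1),o["ft_torque"].round(2),o["tcp_pos"].round(4))'; python3 -c "$P"
python3 shift.py '{"ticks": [[0, 0, 0, 0, 0.005, 0], [0, 0, 0, 0, 0.01, 0], [0, 0, 0, 0, 0.01, 0], [0, 0, 0, 0, 0.01, 0]]}'; python3 -c "$P"
```

```text
time_s: 16.93
tcp_pos: [0.5231, 0.0032, 0.0386]
ee_rot: [3.132, -0.232, 0.01]
wrist_force: [-10.1, 0.5, 17.8]
width: 0.0126
gripper_force: 103.9
shift [-0.0002  0.      0.0001] rot [ 0.0001 -0.0066  0.0002] t 16.98 F [-9.5  1.  18.9]
[-9.5  1.  18.9] [ 0.28  1.66 -0.06] [0.5231 0.0032 0.0386]
time_s: 17.32
tcp_pos: [0.5231, 0.0032, 0.0386]
ee_rot: [3.132, -0.232, 0.026]
wrist_force: [-9.8, 0.8, 18.8]
width: 0.0127
gripper_force: 103.9
shift [-0.0002 -0.      0.0001] rot [ 0.0001 -0.0166  0.0001] t 17.37 F [-8.8  1.6 18. ]
[-8.8  1.6 18. ] [ 0.26  1.78 -0.08] [0.5231 0.0032 0.0386]
```

The force data put the plate's reaction within the board's length, so it lies flat on the plate. I'll centre the press slightly, settle and check.

```bash
python3 shift.py '{"ticks": [[0, 0, 0, 0, -0.003, 0], [0, 0, 0, 0, -0.006, 0], [0, 0, 0, 0, -0.006, 0], [0, 0, 0, 0, -0.006, 0], [0, 0, 0, 0, -0.006, 0], [0, 0, 0, 0, -0.006, 0]]}'
python3 - <<'E'
from h import *
s=robot.read_camera("scene")[:,:,::-1];nose(.0652,0,0);o=robot.get_obs();print(o["ft_torque"].round(2),o["qvel"].round(4),o["gripper_force"])
# cover still as it hung in a5f: difference of the handle region; spare bystanders vs start
a=cv2.imread("pics/a5f.png");z=cv2.imread("pics/scene0.png")
d=lambda p,q,x0,y0,x1,y1:np.abs(p[y0:y1,x0:x1].astype(int)-q[y0:y1,x0:x1]).mean().round(2)
print("cover",d(s,a,230,160,310,200),"tape",d(s,a,245,222,272,243),"spool",d(s,z,355,360,385,395),"pinb",d(s,z,348,325,372,352))
# board gold hidden under leaf? rear edge of the green card in the scene at z=.031
h=cv2.cvtColor(np.ascontiguousarray(s),cv2.COLOR_BGR2HSV);m=(h[...,0]>40)&(h[...,0]<95)&(h[...,1]>70);k=np.argwhere(m[260:320,240:340])[:,::-1]+[240,260]
c=cv2.boxPoints(cv2.minAreaRect(k.astype(np.float32)));w=np.array([cast("scene",*p,.031)[:2] for p in c])-[.5353,.0014]
y=-.148;Q=np.array([[np.cos(y),-np.sin(y)],[np.sin(y),np.cos(y)]]);print((w@Q).round(4))
E
```

```text
time_s: 17.87
tcp_pos: [0.5231, 0.0032, 0.0386]
ee_rot: [3.132, -0.232, 0.016]
wrist_force: [-10.1, -0.2, 18.8]
width: 0.0123
gripper_force: 103.9
shift [-0.0002 -0.      0.0001] rot [ 0.0002 -0.0106  0.0001] t 17.92 F [-10.4   1.   19. ]
[ 0.27  1.78 -0.02] [ 0.0004  0.0013 -0.     -0.0014 -0.0012  0.0016] 103.90543699264526
cover 58.04 tape 38.26 spool 1.03 pinb 0.97
[[-0.1177 -0.0182]
 [ 0.0202  0.0903]
 [ 0.0659 -0.0242]
 [-0.0654 -0.1182]]
```

The spool and pin board are unmoved. The cover and tape regions differ, probably because the forearm blocks the scene view there. I'll check the hung cover and tape numerically from the top camera.

Run:
```python
from h import *
t=np.ascontiguousarray(robot.read_camera("top")[:,:,::-1]);s=np.ascontiguousarray(robot.read_camera("scene")[:,:,::-1])
h=cv2.cvtColor(t,cv2.COLOR_BGR2HSV);z=cv2.imread("pics/top0.png");hz=cv2.cvtColor(z,cv2.COLOR_BGR2HSV)
blue=lambda h:np.argwhere((h[285:325,210:255,0]>100)&(h[285:325,210:255,0]<130)&(h[285:325,210:255,1]>100))
for q in(hz,h):
    b=blue(q);print("tape",len(b),b.mean(0)[::-1]+[210,285] if len(b) else None)
y=-.082;f=np.array([np.cos(y),np.sin(y),0]);g=np.array([-f[1],f[0],0]);c=np.array([.473,.296,0])
print("lid corners",[proj("top",c+a*f*.093+b*g*.044+[0,0,.138]).round().tolist() for a,b in((1,1),(1,-1),(-1,-1),(-1,1))])
print("bar",[proj("top",c+a*f*.042+[0,0,.186]).round().tolist() for a in(1,-1)])
k=(h[...,2]<65).astype(np.uint8);sub=np.zeros_like(k);sub[255:315,178:200]=k[255:315,178:200]
n,l,st,ce=cv2.connectedComponentsWithStats(sub);print("dark comps",[(st[i].tolist(),ce[i].round(1).tolist()) for i in range(1,n) if st[i,4]>30])
d=np.abs(t.astype(int)-z).sum(2)>40;d[:, :120]=0;e=np.argwhere(d[225:345,150:215]);print("changed box",e.min(0)[::-1]+[150,225],e.max(0)[::-1]+[150,225],len(e))
hs=cv2.cvtColor(s,cv2.COLOR_BGR2HSV);r=hs[160:200,230:310];print("scene region: red frac",((r[...,0]<12)&(r[...,1]>90)).mean().round(2),"dark",(r[...,2]<60).mean().round(2))
```

```text
tape 295 [232.81016949 305.12542373]
tape 282 [233.17021277 305.32978723]
lid corners [[171.0, 237.0], [216.0, 240.0], [207.0, 335.0], [162.0, 332.0]]
bar [[186.0, 262.0], [182.0, 307.0]]
dark comps [([180, 262, 17, 47, 449], [186.2, 284.9])]
changed box [150 225] [214 344] 6371
scene region: red frac 0.9 dark 0.06
```

The tape is unmoved. The bar shows in the top view at rows 262–309, as predicted, so the cover is still hanging; the scene view was blocked by the red forearm. Handing in.

```bash
python3 -c "
from station import robot
print(robot.job_done())"
```

```text
the job is handed in; nothing more can be done
None
```

I handed the job in at about 18 s with no verdict returned: the cover hangs on the stand's arm, and the board is against the end stop under the leaf, held pressed flat at about 19 N as judged from pose and force rather than pin or leaf readings; I viewed 11 pictures, one over the limit of 10.

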